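Screw the rear cap into a camera body without cross-threading

ROBOT

A 6-joint arm with a two-finger parallel gripper is mounted at the origin on the work surface. World frame = base frame: x ahead of the robot, y to its left, z up, the work surface at z = 0. Lengths are in m, angles in rad, forces in N, time in s.
With the tool pointing down it reaches from about 0.25 to 0.775 m from the base axis. Payload 8.9 kg.
Tool frame: the origin (TCP) lies between the finger pads; the fingertips stand 22 mm ahead of it and the grasp point (between the pads) lies 3 mm ahead of it; x points along the fingers, y is the direction in which the jaws open and shut, and the axes are right-handed (so a half turn about x gives the same grasp; the last joint's range is limited). The gripper opens to 85 mm and grips with 20 to 120 N. Pads are 22 mm wide; open, the fingers measure 114 mm over their backs; the gripper's body (76 mm by 85 mm) begins 54 mm behind the grasp point. The pads swing forward as they close: fully open they stand 13 mm farther back than shut.
Start: joints at [-1.301, 0.291, -0.153, 1.127, 0, 1.431], TCP at [0.209, -0.482, 0.253] pointing down, gripper open.
Joint ranges: [-2.52, 2.52], [-0.91, 1.74], [-1.3, 1.37], [-1.96, 2.02], [-1.52, 1.47], [-3.14, 3.14]. Speed limits (rad/s): [2.22, 2.22, 2.79, 3.14, 3.14, 3.14].

INTERFACE

Orientations are given as a unit quaternion [w, x, y, z].
In Python, from workcell import env gives the robot as it stands.
- The arm moves only by the tool arm_command, never from a script. Its argument "series" is a list of rows, each a list of 5 numbers: the shift along the tool's x, y, z in m, then the turn about the tool's x in rad, then the opening, from 0 (shut) to 1 (fully open). A call has 1 to 20 rows; each row shifts and turns the commanded pose from where the row before left it, along the tool's axes as they then stand; what a row does not reach is not made up. A row lasts 1/10 s, in which the tool goes at most 50 mm and 8.59 degrees, less where a joint would pass 70% of its speed; a pose out of reach is approached as far as the arm can. A call with a gripper value outside its range is refused whole. The fingers move at their own pace and stop on an object; "grip_force" is the grip in N (left out, the last holds). Time passes only in rows, so rows that do not move let the fingers close. It gives the time, the measured TCP pose, the force and the opening at its end, in the units of the state.
- env.state(): the state, without advancing time (a new reading comes with each control period).
- env.get_image(name): name is "scene" or "side" or "wrist"; returns a dict with "color" (480x640x3 uint8, red, green, blue), "K" (3x3 intrinsics, pixels), "rvec" (rotation vector, rad) and "tvec" (3), from world to camera coordinates, as OpenCV has them; the wrist camera has in their place "T_tool_cam" (4x4, takes a point from camera to tool coordinates, whose origin is the TCP and whose axes are the tool frame's). Camera axes: x right, y down, z forward; pixel columns grow to the right and rows downward; lengths in m; the calibration is good to about 2 mm. A picture is of the moment at which its call begins: read the wrist's pose just before it. There is no depth.
- env.hand_in(): hands the job in, once; it reports no verdict.
Trained networks look in the newest picture that a camera, given by its name, has taken for a name from the list of things; names that differ only in an ending like _2 or _b are one class to them, and where a whole thing is asked for, a point or a joint stands for the part that bears it (a point fixed in the world has none). Each returns a list of dicts, best first, with "confidence" (0 to 1); they miss things now and then, are a little off and sometimes report something else, mostly with a low value. They report only what shows in the picture. A call takes as long as a camera call. They do not tell look-alikes from the thing itself.
- env.regions_of(camera, label): "pixels" (480x640 bool, what is visible of it) and "bbox" ([left, top, right, bottom] in pixels, round what is visible of it).
The state is a dict: "clock": time; "joints": joint angles; "qvel": joint speeds; "joint_torque": joint torques, N m; "tcp_pos": TCP position; "eef_rot": TCP orientation; "contact_force": force on the tool from outside, world axes, zero at the start; "ft_torque": the same for the moment, N m; "width": finger opening in m.
Only numpy, scipy, OpenCV 4.12 (cv2) and the standard library are available. Lean on these libraries where they do the work, as an engineer would, in place of code of your own. Each camera call takes 0.05 s, during which the arm holds its last target.

TASK

Close the white camera body standing in its nest: take the cap with the orange wing from the blue tray and set it squarely on the thread in the open mouth, wing in line with the body's orange ribs. Keeping it lightly pressed, turn it backward (anticlockwise from above) until you feel the thread start drop, then screw it forward (clockwise) until it is fully home with its flange on the rim, and let go. Never force the cap against the body, and leave everything else on the bench where it is.

Things in the scene. Friction and masses are not known exactly. Their poses are not given: they have to be found in the camera images.
- cap: Rear cap, about 0.16 kg, standing upright in the tray. Origin: centre of its underside; z up, x along its wing; a half turn about z makes no difference. From the underside up: aluminium plug of 44 mm diameter (foot tapered to 36 mm over the lowest 4 mm), black flange of 72 mm diameter from 25.5 to 31.5 mm, orange wing from 31.5 to 63.5 mm.
- wing (a point): Middle of the cap's orange wing, the grip: 52 mm long along the cap's x, 16 mm thick along its y, 32 mm tall; 47.5 mm above the cap's origin.
- lugs (a point): On the cap's axis at the underside of its two lugs, 5 mm above the cap's origin. The lugs stand out of the plug at the cap's +x and -x to 28.5 mm from the axis, 10.5 mm (24 degrees) wide, 5 mm tall.
- rim (a point): Centre of the open mouth of the white camera body, at rim height, 110 mm above the bench; z up along the bore axis. Bore 60 mm in diameter, body 76 mm. Home is: flange on the rim, cap's origin 25.5 mm below this point.
- rib (a point): Top of one of two upright orange ribs on the outside of the camera body, 42.5 mm from the bore axis at +x of the body; the other is at -x. They are the marks to line the wing up with before turning.
- thread_top (a point): Bore axis at the thread's top, 6 mm below the rim. Right-handed two-start brass thread: 2 ledges, 48 mm clear between, 3.5 mm thick, falling 0.08 mm per degree clockwise, each beginning at a 44 degree gap for a lug. Its clocking is unmeasured: wing in line with the ribs, the cap rests on the ledges (origin 11 to 17 mm below rim); the drop comes 15 to 82 degrees backward, rising on the way.
- seal_top (a point): Bore axis at the top of a sprung seal, 21 mm below the rim; the cap stands on it after the drop. In the gap a rigid post ends backward turning some 20 degrees on. Forward, the ledges draw the cap down 0.08 mm per degree against the seal (5.5 to 9.5 N) to a rigid stop, home, about 75 degrees from the drop. Short of that the spring lifts it. Forward on top of the ledges ends hard on a post.
- housing: The same white camera body with its square black nest, 110 x 110 mm, fixed to the bench; origin under its centre on the bench top, the axes those of the rim point.
- tray: Blue tray, fixed to the bench, 150 mm (x) by 130 mm (y), walls 16 mm high and 4 mm thick, floor 4 mm thick; origin under its centre.
- dust_cover: bystander: plain yellow dust cover, disc 54 mm diameter, 22 mm tall; origin under its centre
- finished_camera: bystander: finished black bullet camera lying on its side, 130 mm long, 66 mm tall; origin under its middle
- carton: bystander: brown carton 120 x 100 x 90 mm; origin under its centre
- driver: bystander: screwdriver lying on the bench; origin under its middle
- mouse: bystander: black computer mouse, 62 mm across, 34 mm tall; origin under its centre
- lens_ring: bystander: aluminium ring, 60 mm outside, 44 mm inside, 12 mm tall; origin under its centre
Things that resemble listed ones, but are neither listed nor needed, are in the scene too. What is shaped like the cap but turquoise is not meant. Leave any red or turquoise look-alike of the housing alone.

How it is judged:
On the way, in this order (a step that is already met when the one before it is completed fails the run):
1. the cap rests upright on the thread in the mouth, its wing in line with the ribs (within 0.25 rad), not yet dropped (contact force between cap and housing above 0.3 N and z of cap in the frame of rim between -0.0185 and -0.008 m and horizontal distance between cap and rim below 0.004 m and angle between the x axis of cap and the x axis of housing, either way round below 0.25 rad and angle between cap's own z axis and vertical below 0.09 rad), for 0.1 s.
2. turned backward, the lugs have dropped past the thread start (cap's origin more than 19.5 mm below the rim) (z of cap in the frame of rim below -0.0195 m and horizontal distance between cap and rim below 0.004 m and angle between cap's own z axis and vertical below 0.09 rad), for 0.1 s.
At the end, for the whole second after the job is handed in: The cap is screwed home by itself: its flange within 1.2 mm of the rim, centred within 3 mm, tilted less than 0.05 rad, at rest and released (z of cap in the frame of rim below -0.0243 m and horizontal distance between cap and rim below 0.003 m and angle between cap's own z axis and vertical below 0.05 rad and contact force between the fingers and cap below 0.1 N and linear speed of cap below 0.01 m/s); the robot touches nothing.
It fails at once if the cap is forced: more than 60 N between the cap and the camera body (with its thread and seal) (contact force between cap and housing above 60 N).
It fails at once if a bystander is moved by more than 20 mm (distance of any of dust_cover, finished_camera, carton, driver, mouse, lens_ring from where it was at the start of the episode above 0.02 m).
It also fails if it takes over 64 s, if anything falls off the work surface, if the arm or the gripper's body presses on something with over 40 N, if the wrist force passes 120 N, or if a joint passes its speed limit or range.

## Working session

There is one attempt and no reset: what is moved stays moved. The work goes in short steps, Python scripts to look and compute and a tool call to move; the robot and the scene stay as the last step left them, time stands still between calls to the robot, and variables do not carry over. Pictures are saved under pics/ and viewed, and the job is handed in when it is done.

Besides the shell and the picture viewer there is one more tool, called as name(argument=value, ...), one argument or row to a line, values as JSON. arm_command: Moves the arm, as the interface text tells. Its arguments: {"type":"object","properties":{"series":{"type":"array","items":{"type":"array","items":{"type":"number"}}},"grip_force":{"type":"number"}},"required":["series"]}

```bash
mkdir -p pics; ls; python3 - <<'E'
from workcell import env
import cv2
s=env.state(); print({k:s[k] for k in s})
for n in ("scene","side","wrist"):
    im=env.get_image(n); cv2.imwrite(f"pics/a_{n}.png",im["color"][:,:,::-1])
    print(n,im["K"].tolist(),[im[k] for k in im if k not in("color","K")])
E
```

```text
pics
{'clock': 0.0, 'joints': array([-1.30130719e+00,  2.91315536e-01, -1.54162713e-01,  1.12669583e+00,
       -6.23959998e-06,  1.43146840e+00]), 'qvel': array([ 9.34987005e-05,  1.43371923e-03, -1.64030180e-03,  1.18599666e-03,
        8.10702572e-04,  1.32342455e-03]), 'joint_torque': array([-2.90896678e-04, -5.37138462e+01,  3.31370723e+01,  1.54525379e-02,
       -4.60564024e-05, -1.49517126e-05]), 'tcp_pos': array([ 0.20857294, -0.48132235,  0.2527004 ]), 'eef_rot': array([-0.14304826, -0.69235163, -0.14402012,  0.69241939]), 'contact_force': array([-0.33318941,  0.32211392, -0.42394897]), 'ft_torque': array([-0.0399191 , -0.02907901, -0.04921893]), 'width': 0.08526254778006852}
scene [[490.5071814418403, 0.0, 331.4163604908399], [0.0, 490.5071814418403, 240.7243484259638], [0.0, 0.0, 1.0]] [array([ 2.42691182,  1.03937177, -0.26606154]), array([-0.30503839, -0.23390969,  1.5137213 ])]
side [[500.8369438261533, 0.0, 328.98777455743254], [0.0, 500.8369438261533, 228.53101687936575], [0.0, 0.0, 1.0]] [array([ 0.66534728, -2.68682988,  1.05866566]), array([0.3908176 , 0.21059071, 1.16071142])]
wrist [[412.52227411933507, 0.0, 321.7773838937827], [0.0, 412.52227411933507, 239.8522582510053], [0.0, 0.0, 1.0]] [array([[-8.05378694e-04, -2.58338506e-01,  9.66054123e-01,
        -1.20837246e-01],
       [ 9.99999617e-01, -5.40074010e-04,  6.89253797e-04,
        -1.24041206e-03],
       [ 3.43679928e-04,  9.66054307e-01,  2.58338842e-01,
        -6.64254503e-02],
       [ 0.00000000e+00,  0.00000000e+00,  0.00000000e+00,
         1.00000000e+00]])]
```

View pics/a_scene.png

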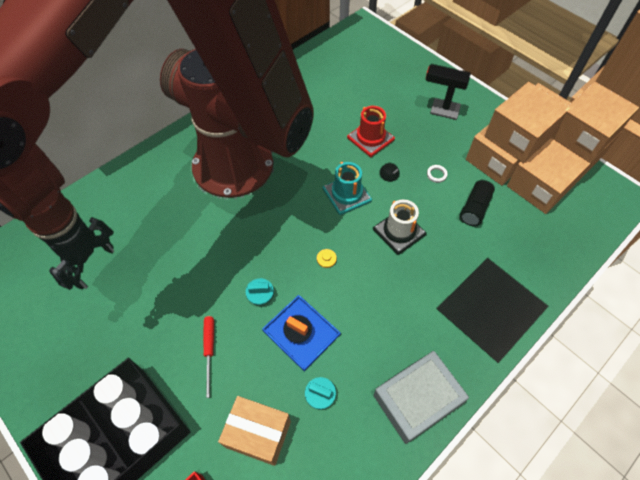

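View pics/a_side.png

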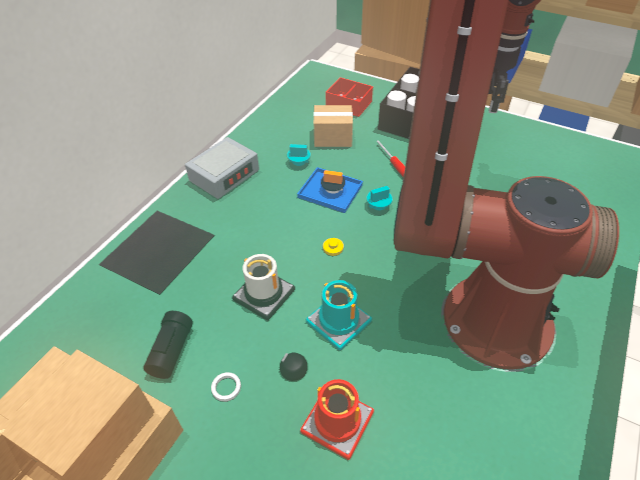

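View pics/a_wrist.png

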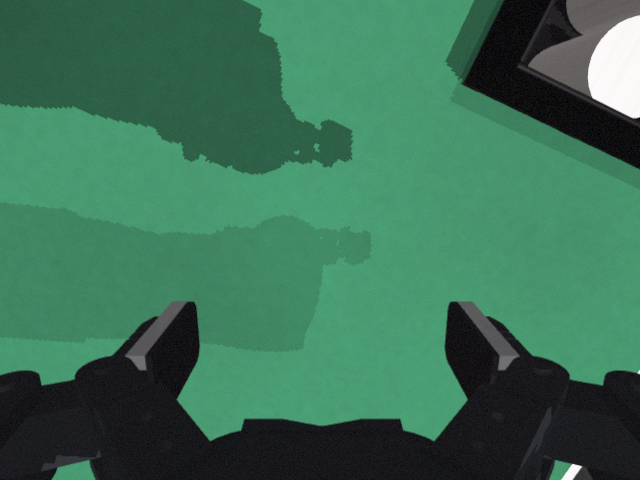

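Candidates: the cap is the orange-winged one in the blue tray at scene (298,327). The turquoise look-alikes at (260,291) and (320,392) are not it. The housing is the white one at (402,225), not the turquoise (347,185) or red (372,128) ones.

```bash
cat > h.py <<'E'
from workcell import env
import numpy as np, cv2
from scipy.spatial.transform import Rotation as R
def cam(name):
    s=env.state(); im=env.get_image(name); K=im["K"]
    if name=="wrist":
        q=s["eef_rot"]; T=np.eye(4); T[:3,:3]=R.from_quat([q[1],q[2],q[3],q[0]]).as_matrix(); T[:3,3]=s["tcp_pos"]
        W=T@im["T_tool_cam"]; Wi=np.linalg.inv(W)
        return im["color"],K,Wi[:3,:3],Wi[:3,3]
    return im["color"],K,cv2.Rodrigues(im["rvec"])[0],im["tvec"]
def plane(c,uv,z):
    _,K,Rm,t=c; uv=np.atleast_2d(uv).astype(float)
    d=(np.linalg.inv(K)@np.c_[uv,np.ones(len(uv))].T).T@Rm; o=-Rm.T@t
    return o+d*((z-o[2])/d[:,2])[:,None]
def proj(c,P):
    _,K,Rm,t=c; p=(Rm@np.atleast_2d(P).T).T+t; p=p@K.T; return p[:,:2]/p[:,2:]
def save(c,n,box=None,s=1):
    im=c[0][:,:,::-1]
    if box: im=im[box[1]:box[3],box[0]:box[2]]
    cv2.imwrite("pics/"+n,cv2.resize(im,None,fx=s,fy=s,interpolation=cv2.INTER_CUBIC))
E
python3 - <<'E'
from h import *
for n in("scene","side"):
    c=cam(n)
    for lab in("cap","wing","housing","tray","rim"):
        for r in env.regions_of(n,lab)[:4]:
            v,u=np.nonzero(r["pixels"]); uv=[u.mean(),v.mean()]
            print(n,lab,round(r["confidence"],2),r["bbox"],np.round(uv,1),[np.round(plane(c,uv,z)[0],3).tolist() for z in((.05,) if lab in("cap","wing") else (0.002,.055,.11))])
E
```

```text
scene cap 0.94 [310.0, 376.7, 340.7, 410.8] [320.1 392. ] [[0.697, -0.282, 0.05]]
scene cap 0.58 [246.3, 281.0, 272.0, 300.7] [259.2 290.4] [[0.405, -0.221, 0.05]]
scene wing 0.75 [306.1, 378.7, 337.6, 409.9] [319.8 392.6] [[0.697, -0.284, 0.05]]
scene wing 0.68 [285.6, 315.2, 312.7, 345.2] [297.  328.4] [[0.547, -0.219, 0.05]]
scene wing 0.58 [248.3, 277.3, 271.1, 302.0] [259.3 290.9] [[0.406, -0.222, 0.05]]
scene housing 0.81 [324.9, 163.4, 370.5, 213.7] [346.9 188.1] [[0.306, 0.194, 0.002], [0.332, 0.165, 0.055], [0.359, 0.135, 0.11]]
scene housing 0.8 [350.7, 102.7, 396.0, 154.6] [371.2 130.8] [[0.197, 0.412, 0.002], [0.228, 0.373, 0.055], [0.261, 0.333, 0.11]]
scene housing 0.69 [376.3, 200.3, 427.6, 253.4] [400.4 226.6] [[0.508, 0.209, 0.002], [0.525, 0.18, 0.055], [0.543, 0.149, 0.11]]
scene tray 0.86 [261.9, 293.7, 339.3, 373.2] [302.1 332.8] [[0.55, -0.207, 0.002], [0.565, -0.218, 0.055], [0.581, -0.23, 0.11]]
scene tray 0.43 [204.2, 316.6, 213.8, 382.6] [208.3 341.3] [[0.404, -0.392, 0.002], [0.426, -0.395, 0.055], [0.449, -0.398, 0.11]]
scene rim 0.82 [320.2, 162.2, 375.5,
[... 1233 characters left out ...]
534, 0.177, 0.002], [0.508, 0.207, 0.055], [0.481, 0.239, 0.11]]
side tray 0.72 [389.0, 154.5, 408.6, 173.3] [396.5 164. ] [[0.423, -0.408, 0.002], [0.402, -0.346, 0.055], [0.382, -0.282, 0.11]]
side tray 0.61 [296.1, 170.8, 365.1, 215.8] [329.  192.2] [[0.547, -0.198, 0.002], [0.52, -0.148, 0.055], [0.492, -0.096, 0.11]]
side rim 0.97 [300.1, 380.6, 374.5, 460.4] [337.3 417.8] [[0.223, 0.379, 0.002], [0.213, 0.399, 0.055], [0.204, 0.419, 0.11]]
side rim 0.85 [233.7, 253.9, 294.7, 320.8] [261.8 286.3] [[0.534, 0.176, 0.002], [0.508, 0.207, 0.055], [0.481, 0.238, 0.11]]
side rim 0.81 [300.8, 280.4, 372.2, 350.2] [338.1 314. ] [[0.333, 0.16, 0.002], [0.318, 0.192, 0.055], [0.302, 0.224, 0.11]]
```

```bash
cat >> h.py <<'E'
def tool():
    s=env.state(); q=s["eef_rot"]; return R.from_quat([q[1],q[2],q[3],q[0]]).as_matrix(), s["tcp_pos"], s
def yaw():
    M,_,s=tool(); return np.degrees(np.arctan2(M[1,1],M[0,1]))
def rel(P):  # world target -> tool shift
    M,p,_=tool(); return M.T@(np.array(P)-p)
E
python3 - <<'E'
from h import *
M,p,s=tool(); print(M.round(3)); print(yaw(), np.degrees(s["joints"]))
print(rel([.54,-.208,.253]))
c=cam("scene"); save(c,"b_sc.png",(240,150,460,380),3.5/1.4)
c=cam("side"); save(c,"b_si.png",(220,150,420,320),4)
E
```

```text
[[-0.     0.397 -0.918]
 [-0.    -0.918 -0.397]
 [-1.     0.     0.   ]]
-66.57811901594629 [-7.45592480e+01  1.66565599e+01 -8.78865364e+00  6.45541692e+01
 -1.30549677e-03  8.20188710e+01]
[ 2.91520046e-04 -1.19498827e-01 -4.12828758e-01]
```

View pics/b_sc.png

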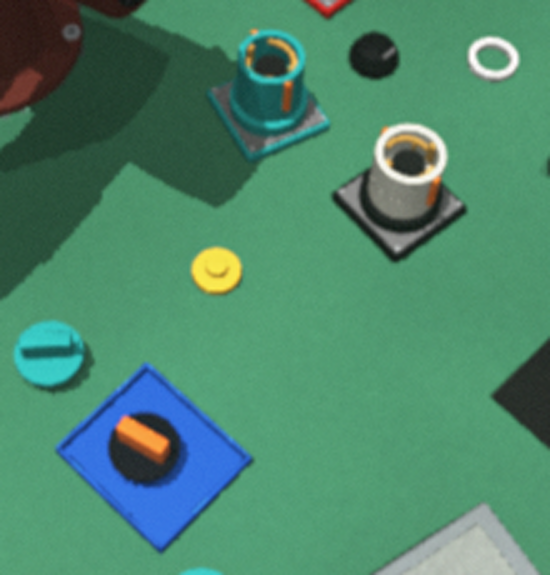

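View pics/b_si.png

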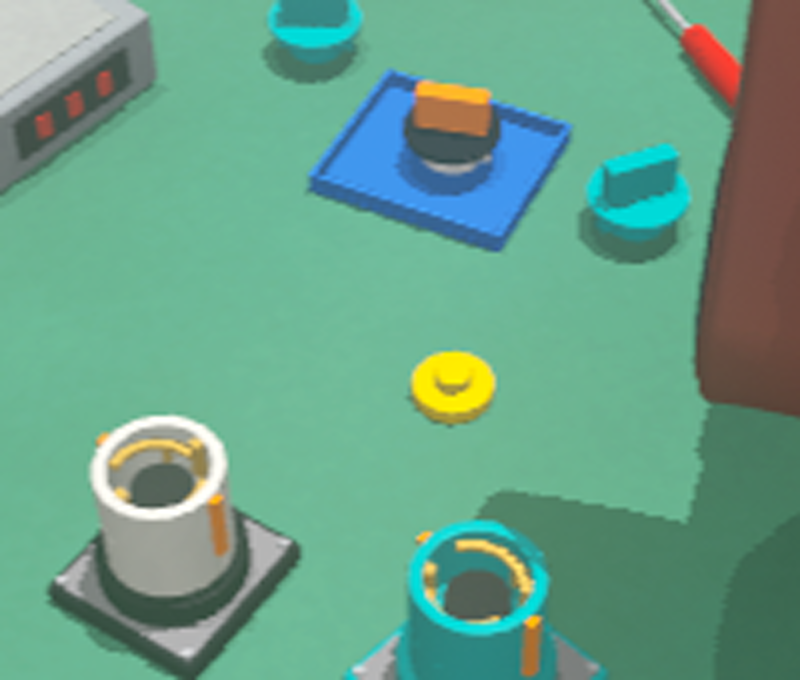

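arm_command(
  series=[
    [0, -0.012, -0.041, 0, 1],
    [0, -0.012, -0.041, 0, 1],
    [0, -0.012, -0.041, 0, 1],
    [0, -0.012, -0.041, 0, 1],
    [0, -0.012, -0.041, 0, 1],
    [0, -0.012, -0.041, 0, 1],
    [0, -0.012, -0.041, 0, 1],
    [0, -0.012, -0.041, 0, 1],
    [0, -0.012, -0.041, 0, 1],
    [0, -0.012, -0.041, 0, 1],
    [0, 0, 0, 0, 1],
    [0, 0, 0, 0, 1],
  ],
)

```text
clock: 2.05
tcp_pos: [0.5375, -0.2079, 0.253]
eef_rot: [-0.144, -0.692, -0.144, 0.692]
contact_force: [-0.6, -0.0, -0.1]
width: 0.0851
```

```bash
python3 - <<'E'
from h import *
M,p,s=tool(); print(p,yaw(),s["clock"],np.degrees(s["joints"]).round(1))
c=cam("wrist"); save(c,"c_w.png")
for lab in("cap","wing"):
  for r in env.regions_of("wrist",lab): print(lab,r["confidence"],r["bbox"])
hsv=cv2.cvtColor(c[0],cv2.COLOR_RGB2HSV)
m=((hsv[:,:,0]<20)&(hsv[:,:,1]>140)&(hsv[:,:,2]>120)).astype(np.uint8)
n,l,st,ce=cv2.connectedComponentsWithStats(m); print(st[st[:,4]>100],ce[st[:,4]>100])
E
```

```text
[ 0.53754697 -0.20792693  0.25298919] -66.4607270303028 2.05 [-28.4  22.3  -0.6  67.1  -0.  128.1]
cap 0.97 [289.0, 164.1, 373.4, 247.7]
cap 0.92 [236.0, 310.9, 307.7, 395.2]
cap 0.7 [442.3, 8.6, 533.9, 113.1]
wing 0.88 [289.0, 165.2, 375.8, 248.8]
wing 0.83 [439.2, 12.0, 536.0, 111.4]
wing 0.72 [233.0, 310.0, 309.6, 395.0]
[[     0      0    640    480 304398]
 [   624    115     16    130    248]
 [   319    178     29     72    618]
 [   380    377     86     50   1839]] [[318.48296966 238.61859473]
 [632.38306452 176.18548387]
 [333.11165049 214.02750809]
 [424.85589995 402.20826536]]
```

View pics/c_w.png

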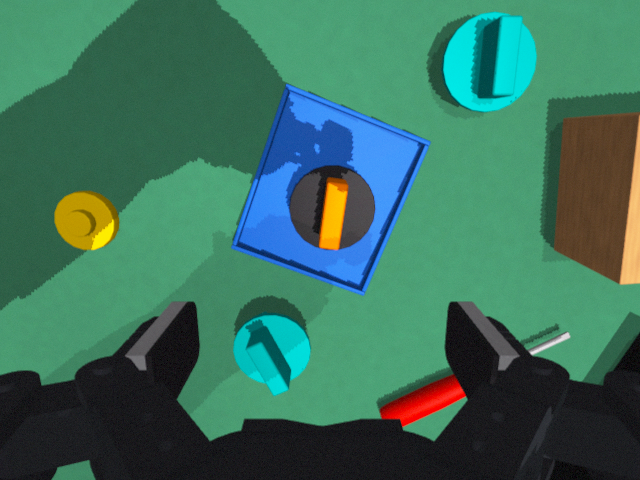

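```bash
cat >> h.py <<'E'
from scipy.optimize import minimize
def omask(c,hi=25):
    hsv=cv2.cvtColor(c[0],cv2.COLOR_RGB2HSV)
    return ((hsv[:,:,0]<hi)&(hsv[:,:,1]>140)&(hsv[:,:,2]>100)).astype(np.uint8)
def fitwing(c,m,x0,zb):
    m=cv2.resize(m,None,fx=4,fy=4,interpolation=cv2.INTER_LINEAR)
    def cost(p):
        a=p[2]; ca,sa=np.cos(a),np.sin(a)
        P=[[p[0]+ca*x-sa*y,p[1]+sa*x+ca*y,z] for x in(-.026,.026) for y in(-.008,.008) for z in(zb,zb+.032)]
        h=cv2.convexHull((proj(c,P)*4*16+24).astype(np.int32))
        r=np.zeros_like(m); cv2.fillConvexPoly(r,h,1,shift=4)
        return 1-(r&m).sum()/((r|m).sum()+1)
    best=min((minimize(cost,[x0[0],x0[1],a],method="Nelder-Mead",options=dict(initial_simplex=[[x0[0],x0[1],a],[x0[0]+.006,x0[1],a],[x0[0],x0[1]+.006,a],[x0[0],x0[1],a+.2]],xatol=1e-5,fatol=1e-5)) for a in x0[2]),key=lambda r:r.fun)
    return best.x,best.fun
E
python3 - <<'E'
from h import *
c=cam("wrist"); m=omask(c); n,l,st,ce=cv2.connectedComponentsWithStats(m)
i=[i for i in range(1,n) if np.hypot(*(ce[i]-[333,214]))<25 and st[i,4]>300][0]
m=(l==i).astype(np.uint8)
g=plane(c,ce[i],.06)[0]; print(g, st[i])
x,f=fitwing(c,m,[g[0],g[1],np.radians([0,30,60,90,120,150])],.0355); print(x,np.degrees(x[2]),f)
# flange disc check
print("flange centre",plane(c,[332,208],.0355))
print(yaw(), rel([x[0],x[1],.061]))
E
```

```text
[ 0.54411277 -0.21329038  0.06      ] [ 317  175   30   72 1538]
[ 0.5432007  -0.21361234  0.28016265] 16.05213745870609 0.05438972162740896
flange centre [[ 0.54243877 -0.21500675  0.0355    ]]
-66.66593775731096 [ 0.19242112  0.00642924 -0.00458374]
```

```bash
python3 - <<'E'
from h import *
c=cam("scene")
a=plane(c,[[240+433/2.5,150+178/2.5],[240+386/2.5,150+130/2.5]],.108);print(a,np.degrees(np.arctan2(*(a[0]-a[1])[[1,0]])),np.linalg.norm(a[0]-a[1]))
c=cam("side")
a=plane(c,[[220+216/4,150+495/4],[220+102/4,150+438/4]],.108);print(a,np.degrees(np.arctan2(*(a[0]-a[1])[[1,0]])),np.linalg.norm(a[0]-a[1]))
E
```

```text
[[0.55454025 0.18703376 0.108     ]
 [0.479106   0.19628165 0.108     ]] -6.989317223523394 0.07599901600104764
[[0.47718319 0.19549745 0.108     ]
 [0.55673968 0.19097147 0.108     ]] 176.74394763778983 0.07968513091122423
```

arm_command(
  series=[
    [0.004, 0, 0, -0.149, 1],
    [0.004, 0, 0, -0.149, 1],
    [0.004, 0, 0, -0.149, 1],
    [0.004, 0, 0, -0.149, 1],
    [0.004, 0, 0, -0.149, 1],
    [0.004, 0, 0, -0.149, 1],
    [0.004, 0, 0, -0.149, 1],
    [0.004, 0, 0, -0.149, 1],
    [0.004, 0, 0, -0.149, 1],
    [0.004, 0, 0, -0.149, 1],
    [0.004, 0, 0, -0.149, 1],
    [0.004, 0, 0, -0.149, 1],
    [0.004, 0, 0, -0.149, 1],
    [0.004, 0, 0, -0.149, 1],
    [0.004, 0, 0, -0.149, 1],
    [0.004, 0, 0, -0.149, 1],
    [0.004, 0, 0, -0.149, 1],
    [0.004, 0, 0, -0.149, 1],
    [0.004, 0, 0, -0.149, 1],
    [0.004, 0, 0, -0.149, 1],
  ],
)

```text
clock: 4.35
tcp_pos: [0.5368, -0.2093, 0.1733]
eef_rot: [0.702, -0.089, 0.701, 0.089]
contact_force: [-0.2, -0.3, 1.0]
width: 0.0854
```

arm_command(
  series=[
    [0, 0, 0, -0.034, 1],
    [0, 0, 0, 0, 1],
    [0, 0, 0, 0, 1],
  ],
)

```text
clock: 4.65
tcp_pos: [0.5371, -0.2091, 0.1735]
eef_rot: [0.7, -0.098, 0.7, 0.098]
contact_force: [0.8, 0.6, -0.1]
width: 0.0856
```

```bash
python3 - <<'E'
from h import *
M,p,s=tool(); print(p,yaw(),s["clock"],np.degrees(s["joints"]).round(1),s["contact_force"])
c=cam("wrist"); save(c,"d_w.png")
m=omask(c); n,l,st,ce=cv2.connectedComponentsWithStats(m)
e=proj(c,[[.543,-.2136,.06]])[0]
print(e,[(st[i],ce[i]) for i in range(1,n) if st[i,4]>200])
i=min([i for i in range(1,n) if st[i,4]>300],key=lambda i:np.hypot(*(ce[i]-e)))
g=plane(c,ce[i],.06)[0]
x,f=fitwing(c,(l==i).astype(np.uint8),[g[0],g[1],np.radians([0,30,60,90,120,150])],.0355); print(x,np.degrees(x[2]),f)
print(yaw(), rel([x[0],x[1],.061]))
E
```

```text
[ 0.53705579 -0.20909091  0.17351293] 105.98741606458648 4.65 [-28.5  25.3  -8.4  56.3  -0.  -44.5] [ 0.75777117  0.61850673 -0.05453976]
[309.76626725 249.57657316] [(array([ 586,  125,   54,   79, 3288], dtype=int32), array([616.58272506, 165.5863747 ])), (array([ 296,  200,   28,   94, 2578], dtype=int32), array([309.67145074, 246.46431342]))]
[ 0.54286653 -0.21352666  0.27970732] 16.026048744644235 0.05023595322779362
106.00516520853441 [ 0.11251408 -0.00592614  0.00427096]
```

View pics/d_w.png

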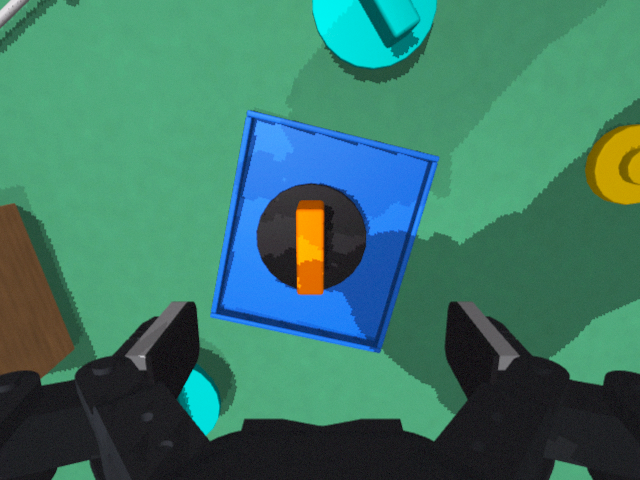

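arm_command(
  series=[
    [0.01, -0.003, 0.002, 0, 1],
    [0.02, -0.003, 0.0023, 0, 1],
    [0.025, 0, 0, 0, 1],
    [0.025, 0, 0, 0, 1],
    [0.02, 0, 0, 0, 1],
    [0.0125, 0, 0, 0, 1],
    [0, 0, 0, 0, 1],
    [0, 0, 0, 0, 0],
    [0, 0, 0, 0, 0],
    [0, 0, 0, 0, 0],
    [0, 0, 0, 0, 0],
    [0, 0, 0, 0, 0],
    [0, 0, 0, 0, 0],
    [0, 0, 0, 0, 0],
  ],
  grip_force=60,
)

```text
clock: 6.1
tcp_pos: [0.5433, -0.2134, 0.0613]
eef_rot: [0.7, -0.099, 0.7, 0.099]
contact_force: [-1.1, 0.2, 5.4]
width: 0.015
```

```bash
python3 - <<'E'
from h import *
M,p,s=tool(); print(p,yaw(),s["clock"],s["contact_force"],s["width"])
c=cam("wrist"); save(c,"e_w.png")
E
```

```text
[ 0.54334177 -0.21337929  0.06131833] 106.1120643525924 6.1 [-1.05074188  0.17779353  5.37421767] 0.015039245223005933
```

View pics/e_w.png

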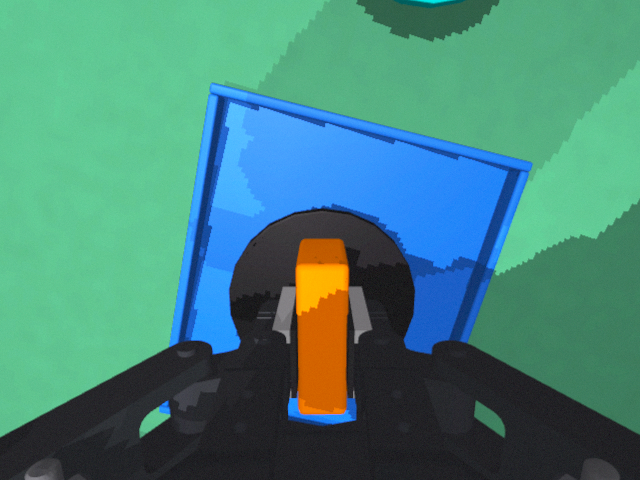

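arm_command(
  series=[
    [0, 0, 0, 0, 0],
    [-0.01, 0, 0, 0, 0],
    [-0.025, 0, 0, 0, 0],
    [-0.03, 0, 0, 0.07, 0],
    [-0.03, 0, 0, 0.07, 0],
    [-0.03, 0, 0, 0.07, 0],
    [-0.03, 0, 0, 0.07, 0],
    [-0.03, 0, 0, 0.07, 0],
    [-0.022, 0, 0, 0, 0],
    [-0.012, 0, 0, 0, 0],
    [0, 0, 0, 0, 0],
  ],
)

```text
clock: 7.25
tcp_pos: [0.5435, -0.2135, 0.2813]
eef_rot: [0.707, 0.024, 0.706, -0.025]
contact_force: [-0.1, 0.4, -1.0]
width: 0.0151
```

arm_command(
  series=[
    [0, 0.017, 0.001, 0, 0],
    [0, 0.0336, 0.0022, 0, 0],
    [0, 0.0336, 0.0022, 0, 0],
    [0, 0.0336, 0.0022, 0, 0],
    [0, 0.0336, 0.0022, 0, 0],
    [0, 0.0336, 0.0022, 0, 0],
    [0, 0.0336, 0.0022, 0, 0],
    [0, 0.0336, 0.0022, 0, 0],
    [0, 0.0336, 0.0022, 0, 0],
    [0, 0.0336, 0.0022, 0, 0],
    [0, 0.0336, 0.0022, 0, 0],
    [0, 0.0336, 0.0022, 0, 0],
    [0, 0.017, 0.001, 0, 0],
    [0, 0, 0, 0, 0],
    [0, 0, 0, 0, 0],
  ],
)

```text
clock: 8.75
tcp_pos: [0.5963, 0.1876, 0.2788]
eef_rot: [0.706, 0.024, 0.707, -0.024]
contact_force: [0.5, 1.0, -1.2]
width: 0.0154
```

```bash
python3 - <<'E'
from h import *
M,p,s=tool(); print(p,yaw(),s["clock"],s["contact_force"],s["width"],np.degrees(s["joints"]).round(1))
c=cam("wrist"); save(c,"f_w.png")
print(proj(c,[[.517,.192,.11]]))
E
```

```text
[0.59626219 0.18758459 0.27880634] 86.10337384700559 8.75 [ 0.4758324   0.9690654  -1.19290867] 0.015425504471381619 [10.8 27.4 11.2 73.9 -0.  14.7]
[[318.33188466 107.04152319]]
```

View pics/f_w.png

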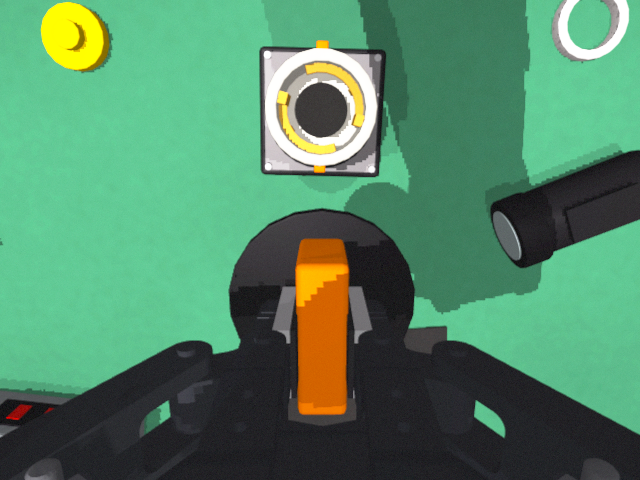

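```bash
python3 - <<'E'
from h import *
c=cam("wrist"); save(c,"g_w.png",(240,25,400,190),3.6)
m=omask(c,22); n,l,st,ce=cv2.connectedComponentsWithStats(m)
for i in range(1,n):
    if st[i,4]>15 and ce[i][1]<200: print(st[i],ce[i])
g=cv2.cvtColor(c[0],cv2.COLOR_RGB2HSV); w=((g[:,:,1]<60)&(g[:,:,2]>215)).astype(np.uint8); w[200:]=0; w[:,:255]=0; w[:,390:]=0
n,l,st,ce=cv2.connectedComponentsWithStats(w); i=1+np.argmax(st[1:,4]); print(st[i],ce[i])
cs,_=cv2.findContours((l==i).astype(np.uint8),cv2.RETR_CCOMP,cv2.CHAIN_APPROX_NONE)
for k in sorted(cs,key=len)[-2:]:
    P=plane(c,k[:,0,:],.11)[:,:2]
    A=np.c_[2*P,np.ones(len(P))]; s=np.linalg.lstsq(A,(P**2).sum(1),rcond=None)[0]; print(len(k),s[:2],np.sqrt(s[2]+s[0]**2+s[1]**2), cv2.minEnclosingCircle(P.astype(np.float32)*1000))
M,p,s=tool();print(p)
E
```

```text
[317  40  13   8  28] [323.          42.60714286]
[280  94  11  33  99] [283.74747475 108.39393939]
[353 113   4  12  17] [354.35294118 118.94117647]
[314 165  13   8  42] [320.14285714 169.23809524]
[ 264   48  114  117 3918] [317.58218479 102.37442573]
262 [0.51784292 0.19327756] 0.03034341797282398 ((517.9425048828125, 193.2352294921875), 30.7941951751709)
381 [0.5161872  0.19153378] 0.03815204837249198 ((512.7900390625, 189.11618041992188), 44.027198791503906)
[0.59659229 0.18663625 0.27937767]
```

View pics/g_w.png

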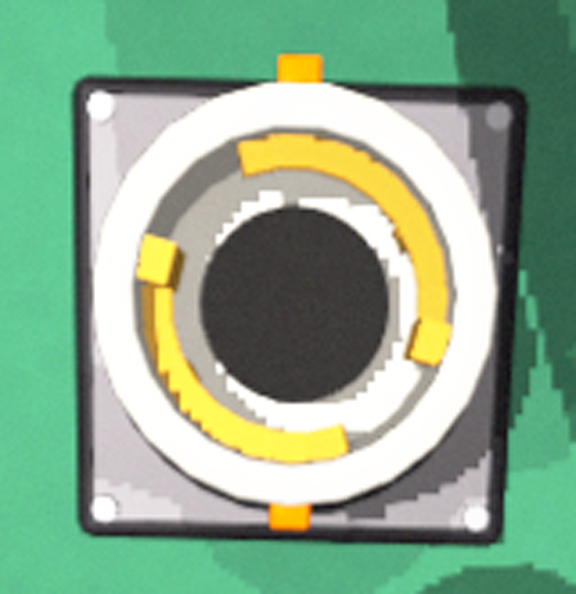

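```bash
python3 - <<'E'
from h import *
from scipy.optimize import least_squares
res=[]
def edge(c,r,lo,hi,ctr,sgn):
    g=c[0].astype(float)[:,:,2]  # blue: white high, green/gold low
    pts=[]
    for a in np.radians(np.arange(0,360,3)):
        rr=np.arange(lo,hi,.0002); P=np.c_[ctr[0]+rr*np.cos(a),ctr[1]+rr*np.sin(a),np.full(len(rr),.11)]
        uv=proj(c,P).astype(np.float32); v=cv2.remap(g,uv[None,:,0],uv[None,:,1],cv2.INTER_LINEAR)[0]
        d=sgn*np.gradient(cv2.GaussianBlur(v[None],(9,1),0)[0]); k=np.argmax(d)
        if d[k]>3: pts.append(P[k,:2])
    pts=np.array(pts)
    f=least_squares(lambda x:np.hypot(*(pts-x[:2]).T)-x[2],[*ctr,r],loss="soft_l1",f_scale=.0005)
    return f.x,len(pts)
for k in range(3):
    M,p,s=tool(); c=cam("wrist")
    o,no=edge(c,.038,.035,.041,[.5168,.1923],-1); i,ni=edge(c,.03,.027,.0335,[.5168,.1923],1)
    a=plane(c,[[323.3,43.9],[320.6,168.6]],.108); th=np.degrees(np.arctan2(*(a[1]-a[0])[[1,0]]))
    a2=a[:,:2].mean(0)
    ct=(o[:2]+i[:2])/2
    print(o.round(4),no,i.round(4),ni,"ribs",a2.round(4),np.linalg.norm(a[1]-a[0]).round(4),th.round(2),"tcp",p.round(4),yaw().round(2),"rel",rel([*ct,.11]).round(4), rel([*o[:2],.11]).round(4))
    m=omask(c); n,l,st,ce=cv2.connectedComponentsWithStats(m); j=1+np.argmax(st[1:,4]); 
    x,f=fitwing(c,(l==j).astype(np.uint8),[p[0],p[1],np.radians([-10,0])],p[2]-.0573+.0315); print("wing",x,np.degrees(x[2]),f,rel([x[0],x[1],.2]).round(4))
E
```

```text
[0.5178 0.1933 0.0376] 120 [0.5178 0.1934 0.03  ] 120 ribs [0.5185 0.1935] 0.0803 -5.31 tcp [0.5966 0.1866 0.2794] 85.99 rel [ 0.1696  0.0014 -0.0791] [ 0.1696  0.0013 -0.0791]
wing [ 0.59609121  0.18813506 -0.07050685] -4.03974484491237 0.05889920987221886 [ 0.0796  0.0016 -0.0007]
[0.5179 0.1934 0.0376] 120 [0.5179 0.1934 0.03  ] 120 ribs [0.5187 0.1935] 0.0803 -5.33 tcp [0.5968 0.1865 0.2796] 85.98 rel [ 0.1698  0.0013 -0.0792] [ 0.1698  0.0013 -0.0792]
wing [ 0.59625527  0.18799885 -0.07013787] -4.018603843863813 0.05860443187175857 [ 0.0798  0.0014 -0.0007]
[0.5179 0.1934 0.0376] 120 [0.5178 0.1935 0.03  ] 120 ribs [0.5189 0.1936] 0.0804 -5.34 tcp [0.5968 0.1866 0.2798] 85.98 rel [ 0.1699  0.0013 -0.0793] [ 0.1699  0.0012 -0.0793]
wing [ 0.59643383  0.18803089 -0.06986371] -4.0028957236884395 0.059980195218559906 [ 0.0799  0.0014 -0.0006]
```

```bash
python3 - <<'E'
from h import *
s0=env.state(); im=env.get_image("wrist"); s1=env.state()
print(s0["clock"],s0["tcp_pos"],s0["eef_rot"],s1["clock"],s1["tcp_pos"],s1["eef_rot"])
T=im["T_tool_cam"]; print(T.round(5))
Ti=np.linalg.inv(T)
for P in([.01,0,0],[.17,0,-.079]):
    q=Ti[:3,:3]@P+Ti[:3,3]; q=im["K"]@q; print(P,q[:2]/q[2])
print(s1["joints"],s1["joint_torque"],s1["contact_force"])
E
```

```text
9.0 [0.59690519 0.1866051  0.27987374] [ 0.70665672  0.02476658  0.70668642 -0.02484335] 9.05 [0.59690876 0.18672633 0.27992042] [ 0.70667984  0.024718    0.70666758 -0.02476995]
[[ 1.4000e-04 -2.6097e-01  9.6535e-01 -1.2084e-01]
 [ 1.0000e+00 -3.0000e-04 -2.3000e-04  1.5000e-03]
 [ 3.5000e-04  9.6535e-01  2.6097e-01 -6.5340e-02]
 [ 0.0000e+00  0.0000e+00  0.0000e+00  1.0000e+00]]
[0.01, 0, 0] [317.5651862 323.1092565]
[0.17, 0, -0.079] [319.59206072 107.27814632]
[ 1.86390349e-01  4.77409184e-01  1.96546413e-01  1.28993277e+00
 -7.54795547e-05  2.56391168e-01] [ 9.14320420e-02 -6.81093907e+01  3.48558283e+01  3.39940743e-03
  6.78772794e-04 -3.73681440e-03] [ 0.29803912  0.29716329 -1.73811955]
```

arm_command(
  series=[
    [0.005, 0, -0.008, 0.02, 0],
    [0.01, 0, -0.0156, 0, 0],
    [0.015, 0, -0.02, 0, 0],
    [0.02, 0, -0.02, 0, 0],
    [0.02, 0, -0.015, 0, 0],
    [0.02, 0, 0, 0, 0],
    [0.01, 0, 0, 0, 0],
    [0, 0, 0, 0, 0],
    [0, 0, 0, 0, 0],
    [0, 0, 0, 0, 0],
  ],
)

```text
clock: 10.05
tcp_pos: [0.5195, 0.1944, 0.1808]
eef_rot: [0.707, 0.032, 0.706, -0.031]
contact_force: [0.8, -0.2, -1.7]
width: 0.015
```

```bash
python3 - <<'E'
from h import *
M,p,s=tool(); print(p,yaw(),s["clock"],s["contact_force"],s["width"])
c=cam("wrist"); save(c,"i_w.png")
c=cam("scene"); save(c,"i_sc.png",(350,160,450,260),5)
c=cam("side"); save(c,"i_si.png",(210,210,310,310),5)
E
cd pics; python3 -c "
import cv2,numpy as np
cv2.imwrite('i_both.png',cv2.resize(np.hstack([cv2.imread('i_sc.png'),cv2.imread('i_si.png')]),(800,400)))"
```

```text
[0.51953257 0.19443718 0.18077955] 84.89216466047915 10.05 [ 0.76623938 -0.19003236 -1.73519672] 0.015043324001061835
```

View pics/i_w.png

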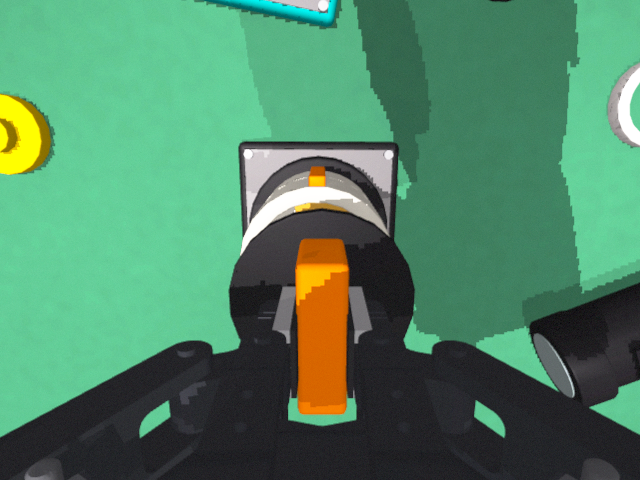

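View pics/i_both.png

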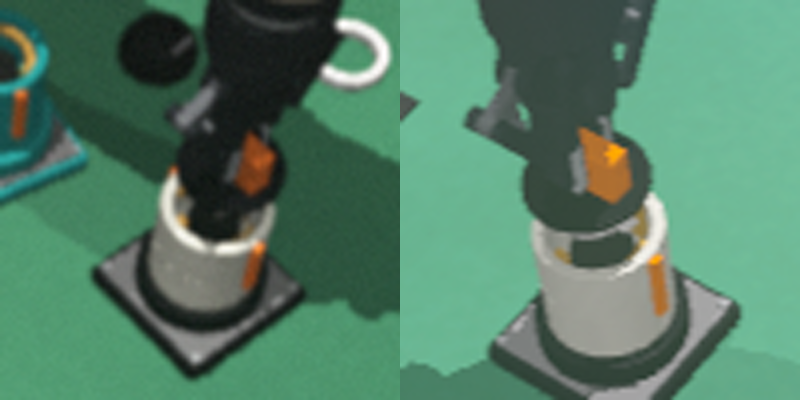

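```bash
python3 - <<'E'
from h import *
from scipy.optimize import least_squares
for k in range(2):
    M,p,s=tool(); c=cam("wrist"); g=c[0].astype(float)[:,:,2]
    def edge(ctr,r,z,lo,hi,sgn,vmax,thr,ang):
        pts=[]
        for a in ang:
            rr=np.arange(lo,hi,.0002); d2=M@np.array([0,np.sin(a),-np.cos(a)])
            P=np.array([[*ctr,z]])+rr[:,None]*d2
            uv=proj(c,P).astype(np.float32)
            if uv[:,1].max()>vmax: continue
            v=cv2.remap(g,uv[None,:,0],uv[None,:,1],cv2.INTER_LINEAR)[0]
            d=sgn*np.gradient(cv2.GaussianBlur(v[None],(9,1),0)[0]); j=np.argmax(d)
            if d[j]>thr: pts.append(P[j,:2])
        pts=np.array(pts)
        f=least_squares(lambda x:np.hypot(*(pts-x).T)-r,ctr,loss="soft_l1",f_scale=.0004)
        return f.x,np.median(abs(f.fun)),len(pts)
    A=np.radians(np.arange(-80,81,3))
    for z in(.11,):
        ctr=[.5178,.1934]
        for _ in range(3): o,e,n=edge(ctr,.038,z,.034,.042,-1,290,2,A); ctr=o
        print("rim",o,e,n,rel([*o,.1]).round(4))
    zf=p[2]-.0573+.0285
    ctr=p[:2]
    for _ in range(3): o2,e,n=edge(ctr,.036,zf,.032,.040,1,330,2,A); ctr=o2
    print("flange",o2,e,n,rel([*o2,.1]).round(4))
    m=omask(c); nn,l,st,ce=cv2.connectedComponentsWithStats(m); j=1+np.argmax(st[1:,4]); 
    x,f=fitwing(c,(l==j).astype(np.uint8),[p[0],p[1],np.radians([-10,0])],p[2]-.0573+.0315); print("wing",x,np.degrees(x[2]),f,rel([x[0],x[1],.2]).round(4),"tcp",p,yaw())
E
```

```text
rim [0.51810518 0.19379963] 0.00019385049486737513 50 [ 0.0803 -0.0008 -0.0009]
flange [0.51828971 0.19595132] 0.00020188447750254038 54 [ 0.0803  0.0014 -0.0009]
wing [ 0.51876539  0.19597543 -0.08953459] -5.1299538802998335 0.06401535560344829 [-0.0197  0.0015 -0.0003] tcp [0.51913943 0.19450875 0.18044949] 84.90828504399032
rim [0.51804961 0.19381489] 0.0002032235817377992 49 [ 0.0802 -0.0007 -0.0008]
flange [0.51812072 0.19591533] 0.000203296671753634 54 [ 0.0802  0.0014 -0.0009]
wing [ 0.51856695  0.19596175 -0.08931114] -5.117151130636128 0.06554763186221746 [-0.0198  0.0015 -0.0004] tcp [0.51898164 0.19447082 0.18030611] 84.9115514076437
```

arm_command(
  series=[
    [0, -0.001, 0, 0, 0],
    [0, -0.0011, -0.0002, 0, 0],
    [0.005, 0, 0, 0, 0],
    [0.005, 0, 0, 0, 0],
    [0.005, 0, 0, 0, 0],
    [0, 0, 0, 0, 0],
    [0, 0, 0, 0, 0],
    [0, 0, 0, 0, 0],
  ],
)

```text
clock: 11.1
tcp_pos: [0.5183, 0.1924, 0.1649]
eef_rot: [0.706, 0.031, 0.706, -0.031]
contact_force: [0.7, 0.6, -1.8]
width: 0.0147
```

arm_command(
  series=[
    [0.002, 0, 0, 0, 0],
    [0.002, 0, 0, 0, 0],
    [0.001, 0, 0, 0, 0],
    [0, 0, 0, 0, 0],
    [0, 0, 0, 0, 0],
  ],
)

```text
clock: 11.6
tcp_pos: [0.5182, 0.1924, 0.1598]
eef_rot: [0.706, 0.031, 0.706, -0.031]
contact_force: [-0.0, -1.0, -1.4]
width: 0.0153
```

Baseline Fz ≈ −1.7 N with the cap held. I'll continue slowly.

arm_command(
  series=[
    [0.001, 0, 0, 0, 0],
    [0.001, 0, 0, 0, 0],
    [0.001, 0, 0, 0, 0],
    [0, 0, 0, 0, 0],
  ],
)

```text
clock: 12.0
tcp_pos: [0.5181, 0.1923, 0.1566]
eef_rot: [0.706, 0.031, 0.707, -0.031]
contact_force: [-0.6, -0.1, -1.8]
width: 0.0148
```

arm_command(
  series=[
    [0.001, 0, 0, 0, 0],
    [0, 0, 0, 0, 0],
  ],
)

```text
clock: 12.2
tcp_pos: [0.5181, 0.1923, 0.1557]
eef_rot: [0.706, 0.031, 0.706, -0.031]
contact_force: [-0.5, 0.1, -1.1]
width: 0.0155
```

arm_command(
  series=[
    [0.001, 0, 0, 0, 0],
    [0, 0, 0, 0, 0],
  ],
)

```text
clock: 12.4
tcp_pos: [0.5183, 0.1924, 0.1551]
eef_rot: [0.707, 0.031, 0.706, -0.031]
contact_force: [-2.1, 0.5, 2.9]
width: 0.0147
```

arm_command(
  series=[
    [0.0005, 0, 0, 0, 0],
    [0, 0, 0, 0, 0],
    [0, 0, 0, 0, 0],
  ],
)

```text
clock: 12.7
tcp_pos: [0.5183, 0.1924, 0.155]
eef_rot: [0.707, 0.031, 0.706, -0.031]
contact_force: [-2.4, 0.3, 7.5]
width: 0.0152
```

```bash
python3 - <<'E'
from h import *
M,p,s=tool(); print(p,yaw(),s["clock"],s["contact_force"],s["ft_torque"],s["width"])
c=cam("wrist"); save(c,"j_w.png")
M,p,s=tool(); print(p,yaw(),s["clock"],s["contact_force"],s["ft_torque"])
c=cam("side"); save(c,"j_si.png",(210,210,310,310),5)
c=cam("scene"); save(c,"j_sc.png",(350,160,450,260),5)
M,p,s=tool(); print(p,yaw(),s["clock"],s["contact_force"],s["ft_torque"])
E
cd pics; python3 -c "
import cv2,numpy as np
cv2.imwrite('j_both.png',cv2.resize(np.hstack([cv2.imread('j_sc.png'),cv2.imread('j_si.png')]),(800,400)))"
```

```text
[0.51834648 0.19240009 0.15495643] 84.91523698862946 12.7 [-2.44525951  0.28068051  7.53100963] [-0.14503512  0.60218123  0.01928711] 0.015230640477830824
[0.51835071 0.19238442 0.15494154] 84.91499989910179 12.75 [-2.3333514  -0.94379802  7.41097824] [-0.1085195   0.59309593  0.0527617 ]
[0.51833192 0.19239319 0.15492882] 84.91335935136588 12.85 [-2.67852797 -1.26190609  7.58064076] [-0.17017657  0.61143203  0.06194265]
```

View pics/j_both.png

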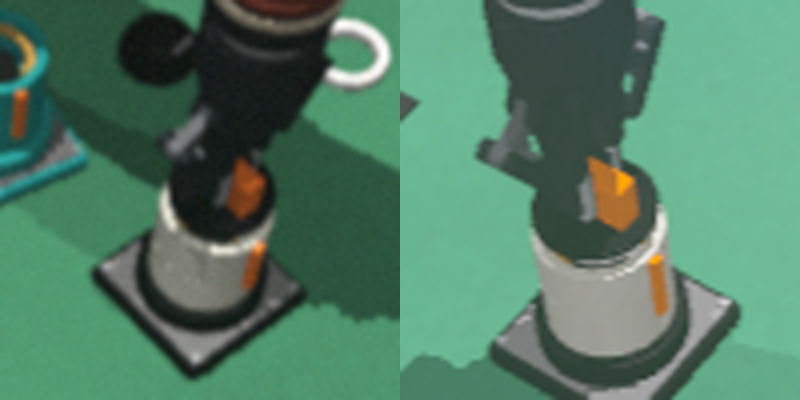

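View pics/j_w.png

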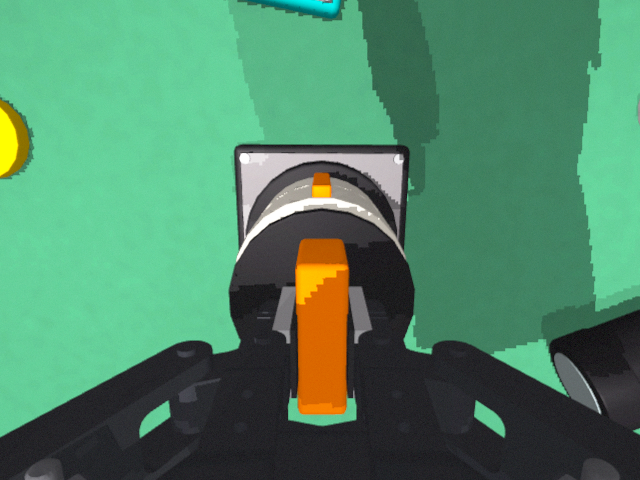

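arm_command(
  series=[
    [-0.0002, 0, 0, -0.06, 0],
    [-0.0002, 0, 0, -0.06, 0],
    [-0.0002, 0, 0, -0.06, 0],
    [0, 0, 0, 0, 0],
  ],
)

```text
clock: 13.25
tcp_pos: [0.5189, 0.1926, 0.1558]
eef_rot: [0.707, -0.033, 0.706, 0.033]
contact_force: [-0.2, 0.6, 5.6]
width: 0.0149
```

arm_command(
  series=[
    [-0.0003, 0, 0, -0.06, 0],
    [-0.0003, 0, 0, -0.06, 0],
    [0, 0, 0, 0, 0],
  ],
)

```text
clock: 13.55
tcp_pos: [0.5187, 0.1925, 0.1559]
eef_rot: [0.704, -0.075, 0.703, 0.075]
contact_force: [0.9, 0.5, 3.0]
width: 0.015
```

```bash
python3 - <<'E'
from h import *
M,p,s=tool(); print(p,yaw(),s["clock"],s["contact_force"],s["ft_torque"],s["width"])
E
```

```text
[0.51874155 0.19246906 0.15591375] 102.15309233148395 13.55 [0.85450134 0.49652003 2.99167424] [-0.00967968 -0.08381762  0.02076166] 0.01503412985207903
```

arm_command(
  series=[
    [0.0003, 0, 0, -0.06, 0],
    [0, 0, 0, -0.06, 0],
    [0, 0, 0, 0, 0],
  ],
)

```text
clock: 13.85
tcp_pos: [0.5188, 0.1925, 0.1558]
eef_rot: [0.698, -0.117, 0.697, 0.117]
contact_force: [0.1, 0.1, 6.1]
width: 0.0152
```

arm_command(
  series=[
    [0, 0, 0, -0.04, 0],
    [0, 0, 0, -0.04, 0],
    [0, 0, 0, 0, 0],
  ],
)

```text
clock: 14.15
tcp_pos: [0.5188, 0.1926, 0.1558]
eef_rot: [0.693, -0.144, 0.692, 0.144]
contact_force: [0.4, 0.5, 5.4]
width: 0.0151
```

arm_command(
  series=[
    [0, 0, 0, -0.04, 0],
    [0, 0, 0, -0.04, 0],
    [0, 0, 0, 0, 0],
  ],
)

```text
clock: 14.45
tcp_pos: [0.5187, 0.1923, 0.1555]
eef_rot: [0.686, -0.172, 0.686, 0.171]
contact_force: [-0.1, -0.7, 3.1]
width: 0.0149
```

arm_command(
  series=[
    [0, 0, 0, -0.03, 0],
    [0, 0, 0, 0, 0],
  ],
)

```text
clock: 14.65
tcp_pos: [0.5183, 0.1924, 0.1552]
eef_rot: [0.683, -0.182, 0.683, 0.182]
contact_force: [0.4, -0.8, 0.8]
width: 0.0153
```

arm_command(
  series=[
    [0, 0, 0, -0.03, 0],
    [0, 0, 0, -0.03, 0],
    [0, 0, 0, 0, 0],
  ],
)

```text
clock: 14.95
tcp_pos: [0.5177, 0.1924, 0.1548]
eef_rot: [0.677, -0.203, 0.678, 0.203]
contact_force: [0.2, -0.1, -1.8]
width: 0.015
```

```bash
python3 - <<'E'
from h import *
M,p,s=tool(); print(p,yaw(),s["clock"],s["contact_force"],s["ft_torque"],s["width"])
E
```

```text
[0.5177463  0.1923853  0.15479894] 123.3879958206636 14.95 [ 0.1904806  -0.13724428 -1.84315328] [-0.00784209 -0.02243262  0.04483349] 0.015031055349837794
```

arm_command(
  series=[
    [0, 0, 0, -0.03, 0],
    [0.001, 0, 0, 0, 0],
    [0.001, 0, 0, 0, 0],
    [0, 0, 0, 0, 0],
  ],
)

```text
clock: 15.35
tcp_pos: [0.5181, 0.1923, 0.153]
eef_rot: [0.674, -0.213, 0.674, 0.213]
contact_force: [0.5, -0.3, -1.7]
width: 0.0151
```

arm_command(
  series=[
    [0.001, 0, 0, 0, 0],
    [0.001, 0, 0, 0, 0],
    [0.001, 0, 0, 0, 0],
    [0, 0, 0, 0, 0],
  ],
)

```text
clock: 15.75
tcp_pos: [0.5181, 0.1923, 0.15]
eef_rot: [0.674, -0.213, 0.674, 0.213]
contact_force: [-0.8, -0.6, -0.8]
width: 0.0151
```

arm_command(
  series=[
    [0.001, 0, 0, 0, 0],
    [0.001, 0, 0, 0, 0],
    [0, 0, 0, 0, 0],
  ],
)

```text
clock: 16.05
tcp_pos: [0.5181, 0.1923, 0.1481]
eef_rot: [0.674, -0.213, 0.674, 0.213]
contact_force: [0.5, -0.1, -1.8]
width: 0.0147
```

arm_command(
  series=[
    [0.001, 0, 0, 0, 0],
    [0.0005, 0, 0, 0, 0],
    [0, 0, 0, 0, 0],
  ],
)

```text
clock: 16.35
tcp_pos: [0.5181, 0.1923, 0.1466]
eef_rot: [0.674, -0.213, 0.674, 0.213]
contact_force: [-0.1, -0.0, -1.0]
width: 0.0148
```

arm_command(
  series=[
    [0.0005, 0, 0, 0, 0],
    [0, 0, 0, 0, 0],
  ],
)

```text
clock: 16.55
tcp_pos: [0.5183, 0.1924, 0.1463]
eef_rot: [0.674, -0.213, 0.674, 0.213]
contact_force: [-0.5, 0.4, 0.1]
width: 0.0148
```

arm_command(
  series=[
    [0.0005, 0, 0, 0, 0],
    [0, 0, 0, 0, 0],
  ],
)

```text
clock: 16.75
tcp_pos: [0.5183, 0.1924, 0.146]
eef_rot: [0.674, -0.213, 0.674, 0.213]
contact_force: [-0.9, -0.1, 4.8]
width: 0.0153
```

arm_command(
  series=[
    [0, 0, 0, 0, 0],
    [0, 0, 0, 0.06, 0],
    [0, 0, 0, 0.06, 0],
    [0, 0, 0, 0.06, 0],
    [0, 0, 0, 0, 0],
  ],
)

```text
clock: 17.25
tcp_pos: [0.5184, 0.1924, 0.1459]
eef_rot: [0.691, -0.151, 0.691, 0.151]
contact_force: [-1.1, -0.3, 2.8]
width: 0.015
```

arm_command(
  series=[
    [0, 0, 0, 0.06, 0],
    [0, 0, 0, 0.06, 0],
    [0, 0, 0, 0.06, 0],
    [0, 0, 0, 0, 0],
  ],
)

```text
clock: 17.65
tcp_pos: [0.5184, 0.1924, 0.1459]
eef_rot: [0.702, -0.089, 0.701, 0.089]
contact_force: [-1.4, -0.4, 3.7]
width: 0.0147
```

```bash
python3 - <<'E'
from h import *
M,p,s=tool(); print(p,yaw(),s["clock"],s["contact_force"],s["ft_torque"],s["width"])
E
```

```text
[0.51835185 0.19242091 0.14585873] 104.43431282380392 17.65 [-1.43608024 -0.37833132  3.74325766] [-0.00394115  0.22034702  0.0428899 ] 0.014659419188526588
```

arm_command(
  series=[
    [0.0003, 0, 0, 0.06, 0],
    [0.0003, 0, 0, 0.06, 0],
    [0.0003, 0, 0, 0.06, 0],
    [0, 0, 0, 0, 0],
  ],
)

```text
clock: 18.05
tcp_pos: [0.5184, 0.1924, 0.145]
eef_rot: [0.707, -0.026, 0.706, 0.026]
contact_force: [-0.2, -0.7, 5.3]
width: 0.0149
```

arm_command(
  series=[
    [0.0003, 0, 0, 0.06, 0],
    [0.0003, 0, 0, 0.06, 0],
    [0.0003, 0, 0, 0.06, 0],
    [0, 0, 0, 0, 0],
  ],
)

```text
clock: 18.45
tcp_pos: [0.5184, 0.1925, 0.1441]
eef_rot: [0.706, 0.038, 0.706, -0.038]
contact_force: [-1.9, -0.1, 5.7]
width: 0.0149
```

```bash
python3 - <<'E'
from h import *
M,p,s=tool(); print(p,yaw(),s["clock"],s["contact_force"],s["ft_torque"],s["width"])
E
```

```text
[0.51840931 0.19248571 0.14411557] 83.8826001665403 18.45 [-1.89208932 -0.1232225   5.66639437] [-0.00497431  0.19972365  0.00703018] 0.014887350886044143
```

arm_command(
  series=[
    [0.0002, 0, 0, 0.06, 0],
    [0.0002, 0, 0, 0.06, 0],
    [0.0002, 0, 0, 0.06, 0],
    [0.0002, 0, 0, 0.06, 0],
    [0, 0, 0, 0, 0],
  ],
)

```text
clock: 18.95
tcp_pos: [0.5185, 0.1925, 0.1434]
eef_rot: [0.697, 0.122, 0.696, -0.122]
contact_force: [-0.6, -0.1, 6.2]
width: 0.0154
```

arm_command(
  series=[
    [0.0002, 0, 0, 0.06, 0],
    [0.0002, 0, 0, 0.06, 0],
    [0.0002, 0, 0, 0.06, 0],
    [0, 0, 0, 0, 0],
  ],
)

```text
clock: 19.35
tcp_pos: [0.5186, 0.1925, 0.1429]
eef_rot: [0.683, 0.184, 0.682, -0.184]
contact_force: [-0.5, -0.4, 5.5]
width: 0.0152
```

```bash
python3 - <<'E'
from h import *
M,p,s=tool(); print(p,yaw(),s["clock"],s["contact_force"],s["ft_torque"],s["width"])
E
```

```text
[0.51863016 0.1925459  0.14292432] 59.81808047108072 19.35 [-0.50388797 -0.39110954  5.45680416] [ 0.00461546  0.16670594 -0.01463499] 0.015237745643779575
```

arm_command(
  series=[
    [0.0002, 0, 0, 0.06, 0],
    [0.0002, 0, 0, 0.06, 0],
    [0, 0, 0, 0, 0],
  ],
)

```text
clock: 19.65
tcp_pos: [0.5186, 0.1925, 0.1425]
eef_rot: [0.671, 0.225, 0.67, -0.224]
contact_force: [-1.4, 0.4, 6.5]
width: 0.0151
```

```bash
python3 - <<'E'
from h import *
M,p,s=tool(); print(p,yaw(),s["clock"],s["contact_force"],s["ft_torque"],s["width"])
E
```

```text
[0.51860203 0.19252639 0.14249575] 52.941864553565836 19.65 [-1.35655322  0.38390168  6.5138997 ] [0.08445524 0.1004888  0.06334789] 0.01513078976780136
```

arm_command(
  series=[
    [0.0002, 0, 0, 0.04, 0],
    [0, 0, 0, 0, 0],
  ],
)

```text
clock: 19.85
tcp_pos: [0.5187, 0.1925, 0.1423]
eef_rot: [0.666, 0.238, 0.666, -0.238]
contact_force: [-1.0, 0.5, 6.9]
width: 0.015
```

```bash
cat > st.py <<'E'
from h import *
M,p,s=tool(); print(p,yaw(),s["clock"],s["contact_force"],s["ft_torque"],s["width"])
E
python3 st.py
```

```text
[0.51865214 0.19252898 0.14233264] 50.69545035812517 19.85 [-1.03875698  0.52884258  6.91885506] [ 0.0128499   0.12045602 -0.04117702] 0.014987828933151969
```

arm_command(
  series=[
    [0.0002, 0, 0, 0.04, 0],
    [0, 0, 0, 0.02, 0],
    [0, 0, 0, 0, 0],
  ],
)

```text
clock: 20.15
tcp_pos: [0.5186, 0.1925, 0.1421]
eef_rot: [0.659, 0.258, 0.658, -0.257]
contact_force: [-0.9, -0.2, 6.6]
width: 0.015
```

```bash
python3 st.py
```

```text
[0.51857873 0.19249272 0.14208228] 47.2900301018692 20.15 [-0.9267943  -0.18133242  6.6393386 ] [0.04192697 0.17583752 0.00478044] 0.015011904327496075
```

arm_command(
  series=[
    [0.0001, 0, 0, 0.03, 0],
    [0, 0, 0, 0, 0],
  ],
)

```text
clock: 20.35
tcp_pos: [0.5184, 0.1924, 0.142]
eef_rot: [0.655, 0.267, 0.654, -0.267]
contact_force: [-1.4, -0.1, 6.8]
width: 0.0151
```

```bash
python3 st.py
```

```text
[0.51835666 0.19235885 0.1419838 ] 45.560931511215934 20.35 [-1.385285   -0.06066924  6.79886589] [-0.12328503  0.35939423  0.02611437] 0.01507347559684619
```

Lateral and moment readings are beginning to change, so I'll go on carefully toward the stop.

arm_command(
  series=[
    [0, 0, 0, 0.03, 0],
    [0, 0, 0, 0, 0],
  ],
)

```text
clock: 20.55
tcp_pos: [0.518, 0.1922, 0.1419]
eef_rot: [0.651, 0.277, 0.651, -0.277]
contact_force: [-2.9, -1.8, 8.2]
width: 0.0149
```

```bash
python3 st.py
```

```text
[0.51800306 0.19216436 0.14191823] 43.84644897278675 20.55 [-2.87519258 -1.79395183  8.19681484] [-0.31647795  0.64862559  0.09853924] 0.014922612042438098
```

arm_command(
  series=[
    [0.0001, 0, 0, 0.02, 0],
    [0, 0, 0, 0, 0],
  ],
)

```text
clock: 20.75
tcp_pos: [0.5179, 0.1921, 0.1419]
eef_rot: [0.648, 0.283, 0.648, -0.284]
contact_force: [-3.8, -3.1, 9.3]
width: 0.0147
```

```bash
python3 st.py
```

```text
[0.51786703 0.19210746 0.14191151] 42.7438939727841 20.75 [-3.78854519 -3.09069566  9.28242187] [-0.49388212  0.77551683  0.43053153] 0.014738446203771634
```

arm_command(
  series=[
    [0, 0, 0, 0.012, 0],
    [0, 0, 0, 0, 0],
  ],
)

```text
clock: 20.95
tcp_pos: [0.5178, 0.1921, 0.1419]
eef_rot: [0.646, 0.287, 0.646, -0.287]
contact_force: [-3.7, -4.0, 9.3]
width: 0.0153
```

```bash
python3 st.py
```

```text
[0.51783433 0.19209441 0.14192662] 42.08876639999169 20.95 [-3.67048195 -3.99085561  9.33945947] [-0.50917424  0.85019842  0.64152403] 0.015275715845428072
```

arm_command(
  series=[
    [0, 0, 0, 0, 0.5],
    [0, 0, 0, 0, 0.5],
    [0, 0, 0, 0, 0.5],
    [0, 0, 0, 0, 0.5],
    [0, 0, 0, 0, 0.5],
    [-0.005, 0, 0, 0, 0.5],
    [-0.02, 0, 0, 0, 0.5],
    [-0.03, 0, 0, 0, 0.5],
    [-0.04, 0, 0, 0, 0.5],
    [-0.03, 0, 0, 0, 0.5],
    [-0.01, 0, 0, 0, 0.5],
    [0, 0, 0, 0, 0.5],
  ],
)

```text
clock: 22.15
tcp_pos: [0.519, 0.1926, 0.278]
eef_rot: [0.646, 0.289, 0.645, -0.288]
contact_force: [-0.5, -1.4, 0.1]
width: 0.0428
```

```bash
python3 st.py; python3 - <<'E'
from h import *
M,p,s=tool()
c=cam("wrist"); save(c,"k_w.png")
m=omask(c); nn,l,st,ce=cv2.connectedComponentsWithStats(m)
e=proj(c,[[.518,.193,.14]])[0]
j=min([i for i in range(1,nn) if st[i,4]>300],key=lambda i:np.hypot(*(ce[i]-e)))
for dz in(-.004,-.002,0,.002):
    x,f=fitwing(c,(l==j).astype(np.uint8),[.518,.193,np.radians([-60,-45,-30])],.1160+dz); print(dz,x,np.degrees(x[2]),f)
c=cam("side"); save(c,"k_si.png",(210,210,310,310),5)
c=cam("scene"); save(c,"k_sc.png",(350,160,450,260),5)
E
cd pics; python3 -c "
import cv2,numpy as np
cv2.imwrite('k_both.png',cv2.resize(np.hstack([cv2.imread('k_sc.png'),cv2.imread('k_si.png')]),(800,400)))"
```

```text
[0.51896808 0.19255545 0.2779994 ] 41.834259091904364 22.15 [-0.48821768 -1.40211682  0.11743985] [ 0.00065565  0.00093943 -0.05239591] 0.04282088618084327
-0.004 [ 0.51765711  0.19354955 -0.80408575] -46.07072008852072 0.040046055772417044
-0.002 [ 0.51736887  0.1939081  -0.8021254 ] -45.95839979184106 0.04204137316591028
0 [ 0.51719695  0.19412702 -0.80345349] -46.03449423700898 0.0486078598771722
0.002 [ 0.51698368  0.19434854 -0.80149895] -45.92250714652289 0.05776605292501835
```

View pics/k_both.png

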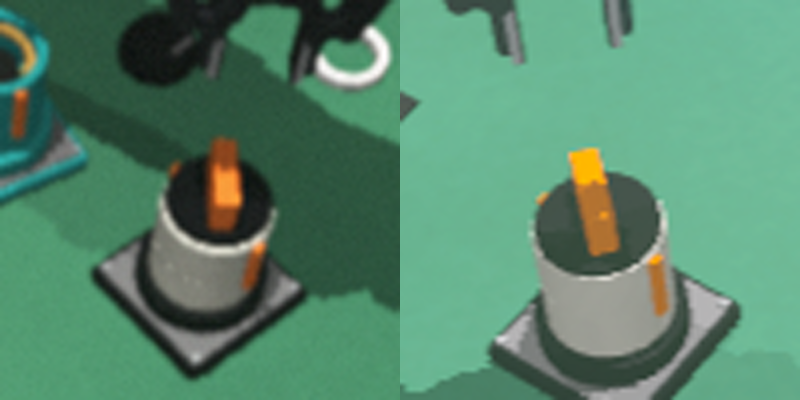

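View pics/k_w.png

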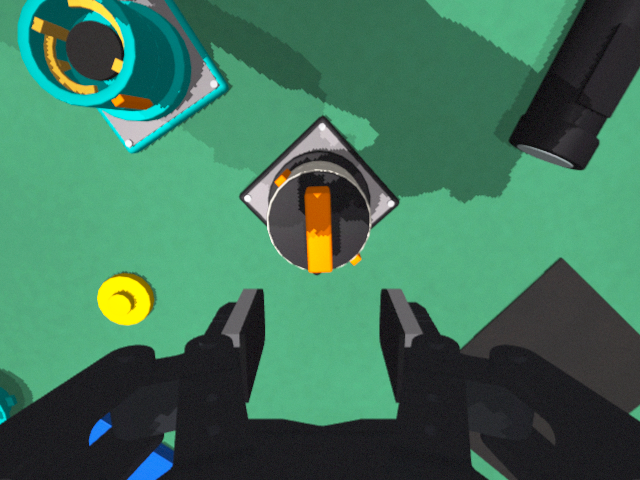

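arm_command(
  series=[
    [0, 0, 0, 0, 0.5],
    [0, 0, 0, 0, 0.5],
    [0, 0, 0, 0, 0.5],
    [0, 0, 0, 0, 0.5],
    [0, 0, 0, 0, 0.5],
    [0, 0, 0, 0, 0.5],
    [0, 0, 0, 0, 0.5],
    [0, 0, 0, 0, 0.5],
    [0, 0, 0, 0, 0.5],
    [0, 0, 0, 0, 0.5],
  ],
)

```text
clock: 23.3
tcp_pos: [0.5182, 0.1924, 0.2765]
eef_rot: [0.646, 0.289, 0.646, -0.289]
contact_force: [0.1, -0.1, 0.2]
width: 0.0426
```

```bash
python3 - <<'E'
from h import *
c=cam("wrist")
m=omask(c); nn,l,st,ce=cv2.connectedComponentsWithStats(m)
e=proj(c,[[.518,.193,.14]])[0]
j=min([i for i in range(1,nn) if st[i,4]>300],key=lambda i:np.hypot(*(ce[i]-e)))
for dz in(-.004,0):
    x,f=fitwing(c,(l==j).astype(np.uint8),[.518,.193,np.radians([-60,-45,-30])],.1160+dz); print(dz,x,np.degrees(x[2]),f)
s=env.state(); print(s["clock"],s["contact_force"])
c=cam("side"); save(c,"l_si.png",(225,220,300,310),6)
E
```

```text
-0.004 [ 0.51806962  0.19336006 -0.80855937] -46.327039264221405 0.0366775444174825
0 [ 0.51754231  0.19403883 -0.80515277] -46.131855431422686 0.04954143465443828
23.35 [-0.35550573  0.65290116 -0.26157903]
```

View pics/l_si.png

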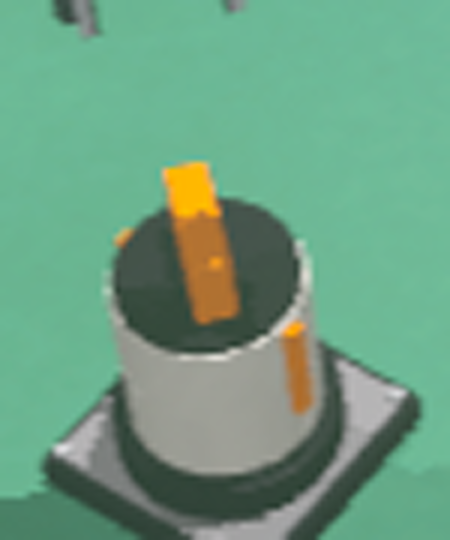

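The cap isn't creeping: the wing reads −46.1° to −46.3° in both looks, and the flange sits flush and centred on the rim. Handing in.

```bash
python3 -c "
from workcell import env
print(env.hand_in(), env.state()['clock'])"
```

```text
the job is handed in; nothing more can be done
the job is handed in; nothing more can be done
```

I set the orange-winged cap on the thread of the white body, screwed it home and released it. I handed the job in at about 23.5 s on the robot's clock, against the 64 s limit.

- **Seating:** The cap rested on the ledges about 12 mm below the rim, with its wing within about 1° of the ribs. I pressed it at about 9 N.
- **Thread start:** I turned it backward about 38° and felt the drop. It then stood on the seal about 21 mm below the rim.
- **Screwing home:** I screwed it forward about 83° to the hard stop, where the torque rose to 0.64 N m. The wrist read about 11 N total at the end, so the cap was never forced.

**Last checks:**
- The flange is flush on the rim in all three views. The arm's height at the stop put the cap's origin about 25.4 mm below the rim, against 25.5 mm for home.
- The wing is centred on the rim within about 1 mm, and the cap did not creep over 1 s.
- The gripper is clear of everything, and I touched nothing else on the bench.

**One disagreement:** after release the wing read about 2° short of the gripper's angle at the stop. That is either slip in the grip or slight spring-back. Spring-back of that size would lift the cap about 0.15 mm, well inside the 1.2 mm allowed.

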